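Regrasp a valve on an angled rest and fit it to a flow cell

TASK

Fit the blue-collared valve to the flow cell: in the end it lies level in the saddle, its blue end pushed fully home against the steel port, and you have let go. On the way, park it blue end up in the 45-degree trough, down by the yellow foot stop, and let go of it there, so that you can change from gripping its blue end to gripping it from the side; then lower it into the saddle without dropping it. Leave the other two valves, the bottle and the beaker where they stand.

Things in the scene. Friction and masses are not known exactly. Their poses are not given: they have to be found in the camera images.
- valve: The valve to fit: a plain steel barrel, 30 mm diameter, 140 mm long, about 0.25 kg, balancing 57 mm from the black end, black foot end, blue collar over the last 32 mm, the same all round. It stands blue end up in one of the rack's three wells, its lowest 45 mm in the well. Origin: centre of the black end face; +z runs along its axis to the blue end.
- valve_blue_end (a point): Centre of the valve's blue end face, 140 mm along +z from the valve's origin; the face that goes against the port.
- valve_middle (a point): Point on the valve's axis 56 mm from the black end face, where the barrel is clear of the supports both in the trough and in the saddle (side grasp); about its balance point.
- valve_orange: Another valve with an orange collar, standing upright in one of the rack's three wells, same size as the blue one; must not be disturbed.
- valve_white: Another valve with a white collar, standing upright in one of the rack's three wells, same size as the blue one; must not be disturbed.
- rack: Fixed grey block 70 x 190 x 60 mm (x, y, z), origin at the centre of its underside. Three wells in a row along its y at -60, 0 and +60 mm, 34 mm wide and 45 mm deep (floor 15 mm above the bench); the valves stick out 95 mm. Its yaw varies by up to 0.3 rad.
- rest: Fixed angled parking block on a blue lab jack with top plate 60 mm above the bench (plate 130 x 150 mm). Origin on the bench below the valve_middle point of a parked valve; z up. The trough rises towards its -y at 45 degrees; its yaw varies by up to 0.25 rad.
- trough: V trough of the rest, fixed to it. Its frame is that of a valve parked on its foot stop: origin where the black end's centre comes, 100 mm above the bench; +z up the trough (45 degrees above level, to the rest's -y), +y square out of the trough (45 degrees above level, to the rest's +y), x level. The yellow foot stop ends at z = 0, is 44 mm wide and reaches 3 mm above the axis.
- trough_middle (a point): Point on the trough's axis at z = 56 mm, where the middle of the parked valve comes. White 90-degree V supports stand at trough z 8 to 24 and 80 to 92 mm, lips 1 mm above the axis and 25 mm to either side. At z 24 to 80 and above 92 mm the barrel's sides are free; a 50 mm wide floor lies 32 mm below the axis. A released valve stays in it.
- flowcell: Fixed flow cell and pump, one body. Origin on the bench right below the port face; +y points level out of the port, z up; yaw varies by up to 0.12 rad. Grey cell block 120 mm wide (x), from y = -7 to -68 mm, 240 mm high, so nothing can lean over the port; behind it a white pump, 270 mm high. In front a blue jack plate, 140 mm wide, 80 mm above the bench, reaches to y = 170 mm.
- port (a point): Centre of the steel port face (44 mm diameter disc with a dark bore mark, rigid), 120 mm above the bench; the valve's blue end face lies flat on it when home. Same axes as the flowcell.
- saddle: Open-topped V saddle in front of the port, fixed to the flow cell. Its frame is that of a valve that is home: origin where the black end's centre comes, 140 mm from the port face and 120 mm above the bench; +z level, towards the port, +y straight up, x level. No stop at its outer end: the valve can be laid down short of the port and slid along.
- saddle_middle (a point): Point on the saddle's axis at z = 56 mm, where the middle of the valve comes when home. White 90-degree V supports stand at saddle z 4 to 20 and 92 to 108 mm, lips 1 mm above the axis and 25 mm to either side. Between them the barrel's sides are free; a 50 mm wide floor lies 32 mm below the axis. A valve pressed down hard drags in the V.
- bottle: Amber bottle, 70 mm diameter, 150 mm high, towards the far side of the table; leave alone. Origin: centre of its underside.
- beaker: Clear beaker, 70 mm diameter, 90 mm high, towards the far side of the table; leave alone. Origin: centre of its underside.
Not all that is in view belongs to the job. Of the things that look like the rest, the larger one is meant.

How it is judged:
On the way, in this order (a step that is already met when the one before it is completed fails the run):
1. the blue valve lies in the trough of the angled rest, blue end up, its black end within 15 mm of the foot stop, let go (distance between valve and trough below 0.015 m and angle between the z axis of valve and the z axis of trough, either way round below 0.1 rad and z of valve_blue_end in the frame of trough above 0.1 m and contact force between the fingers and valve below 0.1 N and linear speed of valve below 0.02 m/s), for 0.2 s.
2. the blue valve is down in the saddle, level, blue end towards the port and within 60 mm of it, while still held in the fingers (distance between valve_blue_end and port below 0.06 m and angle between the z axis of valve and the z axis of saddle, either way round below 0.15 rad and y of each of valve, valve_blue_end in the frame of saddle below 0.012 m and contact force between the fingers and valve above 1 N), for 0.05 s.
At the end, for the whole second after the job is handed in: The blue valve lies at rest in the saddle, its axis within 0.04 rad of the saddle's, its blue end less than 2.5 mm from the port face and centred on it within about 4 mm, released (y of valve_blue_end in the frame of port below 0.0025 m and distance between valve_blue_end and port below 0.005 m and angle between the z axis of valve and the z axis of saddle, either way round below 0.04 rad and contact force between the fingers and valve below 0.1 N and linear speed of valve below 0.01 m/s); the robot touches nothing.
It fails at once if the orange valve moved by more than 20 mm (distance of valve_orange from where it was at the start of the episode above 0.02 m).
It fails at once if the white valve moved by more than 20 mm (distance of valve_white from where it was at the start of the episode above 0.02 m).
It fails at once if the bottle moved by more than 20 mm (distance of bottle from where it was at the start of the episode above 0.02 m).
It fails at once if the beaker moved by more than 20 mm (distance of beaker from where it was at the start of the episode above 0.02 m).
It also fails if it takes over 54 s, if anything falls off the work surface, if the arm or the gripper's body presses on something with over 40 N, if the wrist force passes 120 N, or if a joint passes its speed limit or range.

ROBOT

A 6-joint arm with a two-finger parallel gripper is mounted at the origin on the work surface. World frame = base frame: x ahead of the robot, y to its left, z up, the work surface at z = 0. Lengths are in m, angles in rad, forces in N, time in s.
With the tool pointing down it reaches from about 0.275 to 0.725 m from the base axis. Payload 15.9 kg.
Tool frame: the origin (TCP) lies on the mounting face of the last link; the fingertips stand manip.tcp_to_tips ahead of it and the grasp point (between the pads) lies 155 mm ahead of it (manip.tcp_to_tips is the distance from the TCP to the fingertips, in m); z points along the fingers, y is the line along which they close (so a half turn about z gives the same grasp; the last joint's range is limited). The gripper opens to 85 mm and grips with 20 to 120 N. Pads are 22 mm wide; open, the fingers measure 114 mm over their backs; the gripper's body (76 mm by 85 mm) begins 54 mm behind the grasp point. The pads swing forward as they close: fully open they stand 13 mm farther back than shut.
Start: joints at [-1.231, 0.213, -0.034, 1.323, 0, 1.571], TCP at [0.167, -0.471, 0.405] pointing down, gripper open.
Joint ranges: [-2.98, 2.98], [-0.74, 1.72], [-1.14, 1.35], [-2.1, 2.04], [-1.57, 1.44], [-3.14, 3.14]. Speed limits (rad/s): [1.89, 1.89, 2.39, 2.57, 3.14, 3.14].

INTERFACE

Orientations are given as a unit quaternion [w, x, y, z].
In Python, from cell import manip gives the robot as it stands.
- The arm moves only by the shell command python3 -m inch 'ROWS' [FORCE]. ROWS is JSON, a list of rows, each an object with "rot": the turn, a rotation vector about the world's x, y, z in degrees, a list of three; "offset": the shift along the world's x, y, z in cm, a list of three; "gripper": the closure, from 0 (fully open) to 1 (shut). In form: [{"rot": [ax, ay, az], "offset": [tx, ty, tz], "gripper": gripper}, ...]. A call has 1 to 20 rows; each row shifts and turns the commanded pose from where the row before left it; what a row does not reach is not made up. A row lasts 1/8 s, in which the tool goes at most 62.5 mm and 10.7 degrees, less where a joint would pass 70% of its speed; a pose out of reach is approached as far as the arm can. A call with a gripper value outside its range is refused whole. The fingers move at their own pace and stop on an object; FORCE is the grip in N (left out, the last holds). Time passes only in rows, so rows that do not move let the fingers close. It gives the time, the measured TCP pose, the force, the opening and the grip force at its end, in the units of the state.
- manip.get_state(): the state, without advancing time (a new reading comes with each control period).
- manip.capture(name): name is "side" or "top"; returns the picture (420x560x3 uint8, red, green, blue); there is no depth.
- manip.calibration(name): a dict with "intrinsics" (3x3 intrinsics, pixels), "xyz" and "attitude" of the camera in the world. Camera axes: x right, y down, z forward; pixel columns grow to the right and rows downward; lengths in m; the calibration is good to about 2 mm. A picture is of the moment at which its call begins. calibration takes no time and is no camera call.
- manip.hand_in(): hands the job in; it is judged then, once.
The state is a dict: "clock": time; "joint_pos": joint angles; "qvel": joint speeds; "joint_efforts": joint torques, N m; "tool_pos": TCP position; "ee_rot": TCP orientation; "force": force on the tool from outside, world axes, zero at the start; "torque": the same for the moment, N m; "grip_width": finger opening in m; "gripper_force": force on a finger pad.
Only numpy, scipy, OpenCV 4.12 (cv2) and the standard library are available. Lean on these libraries where they do the work, as an engineer would, in place of code of your own. Each camera call takes 0.05 s, during which the arm holds its last target. There are 200 camera calls.

## Working session

There is one attempt and no reset: what is moved stays moved. The work goes in short steps, Python scripts to look and compute and a shell command to move; the robot and the scene stay as the last step left them, time stands still between calls to the robot, and variables do not carry over. Pictures are saved under pics/ and viewed, at most 10 in all, crops included, and the job is handed in when it is done.

```bash
ls; mkdir -p pics; python3 - <<'E'
from cell import manip
import cv2
for n in("side","top"):
    im=manip.capture(n); cv2.imwrite(f"pics/{n}0.png",im[:,:,::-1]); c=manip.calibration(n); print(n,c)
print(manip.get_state(), manip.tcp_to_tips)
E
```

```text
pics
side {'intrinsics': array([[504.24757873,   0.        , 279.05122984],
       [  0.        , 504.24757873, 217.47589668],
       [  0.        ,   0.        ,   1.        ]]), 'xyz': array([0.11501502, 0.88214608, 1.11542453]), 'attitude': array([ 0.08478147, -0.18770337,  0.91023628, -0.35923456])}
top {'intrinsics': array([[516.81737407,   0.        , 271.17279406],
       [  0.        , 516.81737407, 206.58968937],
       [  0.        ,   0.        ,   1.        ]]), 'xyz': array([0.28061217, 0.00579673, 1.35120218]), 'attitude': array([ 0.07292836, -0.69918533,  0.70772395, -0.07034306])}
{'clock': 0.1, 'joint_pos': array([-1.23098817e+00,  2.13284772e-01, -3.49783311e-02,  1.32352365e+00,
        2.60188967e-05,  1.57080293e+00]), 'qvel': array([-0.00072511, -0.00127533,  0.00179178, -0.0012886 , -0.00150485,
        0.00102658]), 'joint_efforts': array([-4.43455065e-03, -6.87250757e+01,  4.87807667e+01,  1.21332754e-02,
       -1.96342903e-04, -7.53583777e-06]), 'tool_pos': array([ 0.16660985, -0.47127583,  0.40428381]), 'ee_rot': array([-4.90284026e-04,  9.85601429e-01,  1.69084530e-01, -7.09143372e-05]), 'force': array([-0.74663356,  0.16767337, -0.18720633]), 'torque': array([ 0.03094501, -0.02410946,  0.02163121]), 'gripper_force': 0.0, 'grip_width': 0.08507494751601459} 0.1734
```

View pics/side0.png

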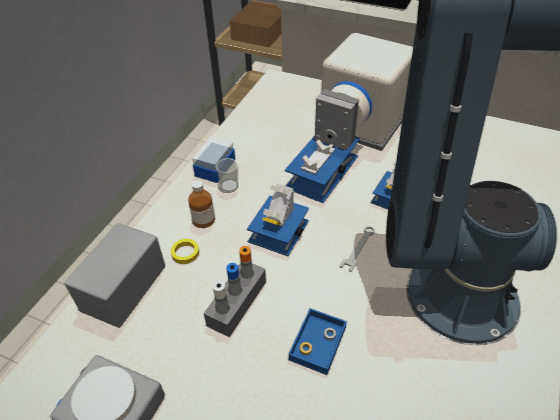

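View pics/top0.png

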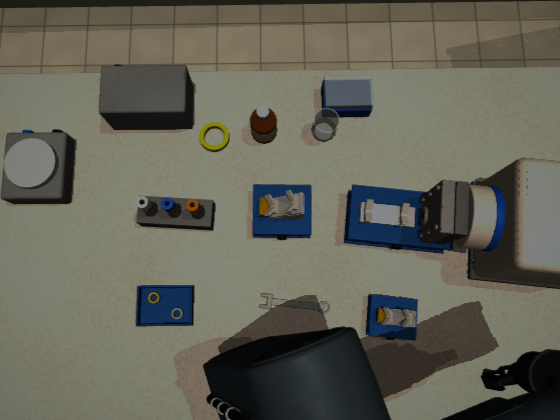

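The side view shows the white, blue and orange valves in the rack, with blue in the middle at side (233,268) and top (167,203). The larger rest is at top (282,210). The flow cell is on the right, with its port near top (422,215). I'll enlarge these areas to measure them.

```bash
cat > h.py <<'E'
import numpy as np, cv2
from scipy.spatial.transform import Rotation as R
from cell import manip
def q2R(q): return R.from_quat(np.roll(q,-1)).as_matrix()
C={n:manip.calibration(n) for n in("side","top")}
def proj(n,P):
    c=C[n]; p=(np.atleast_2d(P)-c["xyz"])@q2R(c["attitude"]); p=p@c["intrinsics"].T
    return p[:,:2]/p[:,2:]
def onz(n,uv,z):
    c=C[n]; d=q2R(c["attitude"])@np.linalg.solve(c["intrinsics"],[*uv,1]); o=c["xyz"]
    return o+d*(z-o[2])/d[2]
E
python3 - <<'E'
from h import *
t=cv2.imread("pics/top0.png"); s=cv2.imread("pics/side0.png")
cr=lambda im,x0,y0,w,h,k: cv2.resize(im[y0:y0+h,x0:x0+w],None,fx=k,fy=k,interpolation=cv2.INTER_CUBIC)
a=cr(t,130,180,100,60,4);b=cr(t,245,175,100,70,4);
c=cr(t,340,175,100,80,4);d=cr(s,245,180,70,75,4)
can=np.zeros((600,800,3),np.uint8)
for i,(im,x,y) in enumerate([(a,0,0),(b,400,0),(c,0,280),(d,400,300)]): can[y:y+im.shape[0],x:x+im.shape[1]]=im[:600-y,:800-x]
cv2.imwrite("pics/z1.png",can)
a=cr(s,280,85,100,120,5); cv2.imwrite("pics/z2.png",a[:600])
print(onz("top",(167,203),.155),onz("side",(233,268),.155))
E
```

```text
[0.53861309 0.25539492 0.155     ] [0.53165626 0.25581112 0.155     ]
```

View pics/z1.png

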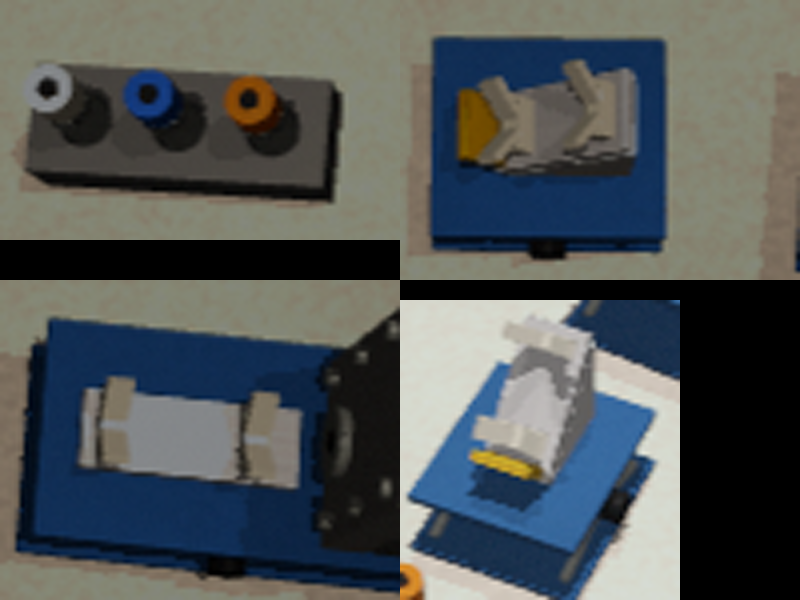

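View pics/z2.png

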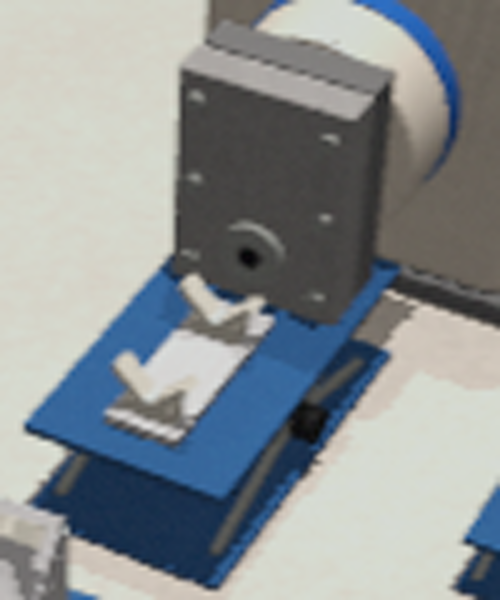

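The crops show the blue valve's top disc at about top px (167.4,203.9). They also show the rest's V lips with the yellow stop, the saddle's V lips and the cell block's corners. I'll fit the poses to these points and draw an overlay.

```bash
cat >> h.py <<'E'
def W(p,P):
    P=np.atleast_2d(P).astype(float); c,s=np.cos(p[2]),np.sin(p[2])
    return np.c_[p[0]+c*P[:,0]-s*P[:,1],p[1]+s*P[:,0]+c*P[:,1],P[:,2]]
c45=np.sqrt(.5)
def tr(P): # trough -> rest frame
    P=np.atleast_2d(P).astype(float); return np.c_[P[:,0],.0396+c45*(P[:,1]-P[:,2]),.1+c45*(P[:,1]+P[:,2])]
def sd(P): # saddle -> flowcell
    P=np.atleast_2d(P).astype(float); return np.c_[P[:,0],.14-P[:,2],.12+P[:,1]]
E
cat > fit.py <<'E'
from h import *
from scipy.optimize import least_squares
T=lambda X,Y,ox,oy,x0,y0,k:((X-ox+.5)/k-.5+x0,(Y-oy+.5)/k-.5+y0)
a=lambda X,Y:("top",T(X,Y,0,0,130,180,4)); b=lambda X,Y:("top",T(X,Y,400,0,245,175,4))
c=lambda X,Y:("top",T(X,Y,0,280,340,175,4)); d=lambda X,Y:("side",T(X,Y,400,300,245,180,4)); e=lambda X,Y:("side",T(X,Y,0,0,280,85,5))
obs={"rack":[((0,.06,.155),a(48,88)),((0,0,.155),a(151,98)),((0,-.06,.155),a(251,103)),((.035,-.095,.06),a(334,80)),((-.035,-.095,.06),a(331,188)),((-.035,.095,.06),a(28,174))],
"rest":[(tr((.025,.001,.008))[0],b(482,86)),(tr((.025,.001,.024))[0],b(503,76)),(tr((.025,.001,.08))[0],b(563,67)),(tr((.025,.001,.092))[0],b(583,60)),
 (tr((.025,.001,.016))[0],d(478,422)),(tr((-.025,.001,.016))[0],d(548,436)),(tr((.025,.001,.086))[0],d(505,330)),(tr((.022,.003,0))[0],d(473,451)),(tr((-.022,.003,0))[0],d(543,468))],
"cell":[((.07,.17,.08),c(50,319)),((.07,.17,.08),e(25,430)),((-.07,.17,.08),e(222,497)),((0,0,.12),e(249,257)),((.06,-.007,.24),e(182,68)),((-.06,-.007,.24),e(358,120)),((-.06,-.007,.08),e(335,322)),
 (sd((.025,.001,.004))[0],c(107,379)),(sd((.025,.001,.02))[0],c(135,379)),(sd((.025,.001,.092))[0],c(251,393)),(sd((.025,.001,.108))[0],c(279,393))]}
g={"rack":(.53,.255,0),"rest":(.53,0,0),"cell":(.52,-.3,0)}
for n,o in obs.items():
    f=lambda p:np.concatenate([proj(q[0],W(p,P))[0]-q[1] for P,q in o])
    r=least_squares(f,g[n],loss="soft_l1"); print(n,r.x.round(4)); print(r.fun.reshape(-1,2).round(1).tolist() if 0 else f(r.x).reshape(-1,2).round(1).tolist())
E
python3 fit.py
```

```text
rack [ 0.537   0.2543 -0.0619]
[[0.6, 0.8], [0.1, -0.5], [0.3, -0.5], [0.0, 0.2], [-1.3, 0.1], [-0.2, -0.0]]
rest [ 0.5383 -0.0129  0.0452]
[[0.3, 0.7], [-0.4, 1.9], [1.1, -0.5], [-0.2, 0.2], [0.0, 0.8], [-0.6, 1.8], [-0.6, -0.7], [0.7, -0.6], [-2.0, -0.8]]
cell [ 0.5073 -0.3566 -0.1163]
[[-0.3, 0.2], [-1.2, -1.2], [-0.2, 0.5], [-0.5, 0.2], [-1.5, -0.5], [-1.0, 0.0], [-0.6, 1.6], [0.5, 0.4], [0.1, 1.0], [0.7, 0.5], [0.3, 1.2]]
```

```bash
cat > ov.py <<'E'
from h import *
import sys
def vs(z0,z1,f,up):  # V support lines
    L=[]
    for z in(z0,z1): L+=[[(-.025,.001,z),(0,-.0212,z)],[(0,-.0212,z),(.025,.001,z)]]
    L+=[[(s*.025,.001,z0),(s*.025,.001,z1)] for s in(-1,1)]+[[(0,-.0212,z0),(0,-.0212,z1)]]
    return [f(np.array(l)) for l in L]
def box(x0,x1,y0,y1,z): p=[(x0,y0,z),(x1,y0,z),(x1,y1,z),(x0,y1,z)]; return [np.array([p[i],p[(i+1)%4]]) for i in range(4)]
rest=vs(.008,.024,tr,1)+vs(.08,.092,tr,1)+[tr(np.array([(-.022,.003,0),(.022,.003,0)]))]
cell=vs(.004,.02,sd,1)+vs(.092,.108,sd,1)+box(-.07,.07,-.007,.17,.08)+[np.array(l) for l in([(-.06,-.007,.08),(-.06,-.007,.24)],[(-.06,-.007,.24),(.06,-.007,.24)],[(.06,-.007,.24),(.06,-.007,.08)])]
t=np.linspace(0,2*np.pi,25); cell+=[np.c_[.022*np.cos(t),0*t,.12+.022*np.sin(t)]]
rack=box(-.035,.035,-.095,.095,.06)+[np.c_[.015*np.cos(t),y+.015*np.sin(t),0*t+.155] for y in(-.06,0,.06)]
def draw(im,n,p,Ls,x0,y0,w,h,k):
    z=cv2.resize(im[y0:y0+h,x0:x0+w],None,fx=k,fy=k,interpolation=cv2.INTER_CUBIC)
    for L in Ls:
        q=((proj(n,W(p,L))-[x0,y0]+.5)*k-.5)
        cv2.polylines(z,[np.round(q*16).astype(np.int32)],False,(0,0,255),1,cv2.LINE_AA,4)
    return z
def comp(out,items):
    can=np.zeros((600,800,3),np.uint8)
    for im,x,y in items:
        h,w=min(im.shape[0],600-y),min(im.shape[1],800-x); can[y:y+h,x:x+w]=im[:h,:w]
    cv2.imwrite(out,can)
E
python3 - <<'E'
from ov import *
t=cv2.imread("pics/top0.png")*1.0; s=cv2.imread("pics/side0.png"); t=np.clip(t*1.5,0,255).astype(np.uint8)
pr=(.5383,-.0129,.0452); pc=(.5073,-.3566,-.1163)
comp("pics/o1.png",[(draw(t,"top",pr,rest,250,180,60,45,6),0,0),(draw(s,"side",pr,rest,255,180,50,55,6),0,270),
 (draw(t,"top",pc,cell,345,180,85,65,5),362,0),(draw(s,"side",pc,cell,285,90,86,100,5),362,0+326)])
E
```

```text
(no output)
```

View pics/o1.png

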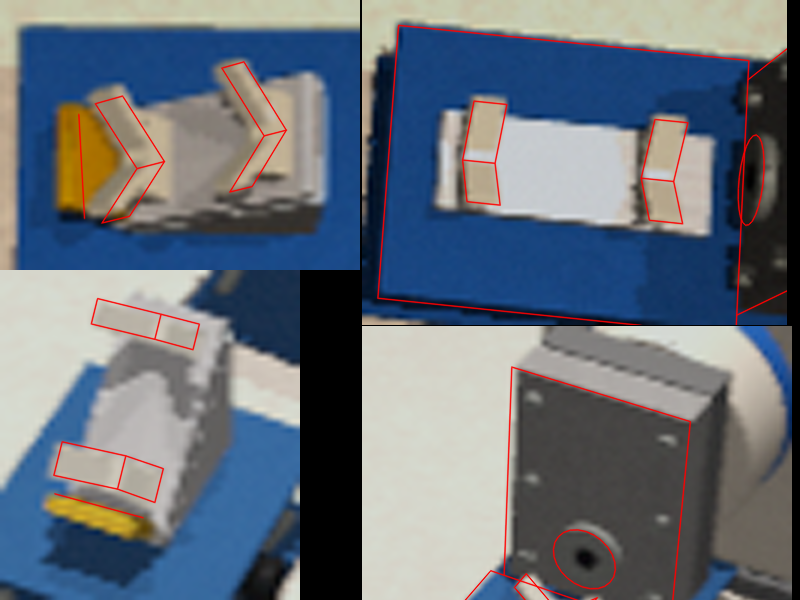

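```bash
cat > fit2.py <<'E'
from ov import *
from scipy.optimize import least_squares
exec(open("fit.py").read().split("obs=")[0])
o=lambda X,Y:("top",T(X,Y,0,0,250,180,6)); q=lambda X,Y:("side",T(X,Y,0,270,255,180,6))
pl=[((.065,.075,.06),b(433,38)),((.065,-.075,.06),b(665,40)),((-.065,-.075,.06),b(664,238)),((-.065,.075,.06),b(433,236)),
 ((.065,.075,.06),d(410,500)),((-.065,.075,.06),d(573,551)),((-.065,-.075,.06),d(655,408))]
rs=[(tr((.025,.001,.008))[0],o(94,94)),(tr((.025,.001,.024))[0],o(122,86)),(tr((.025,.001,.08))[0],o(216,66)),(tr((.025,.001,.092))[0],o(244,60)),
 (tr((.022,.003,0))[0],o(86,105))]
def fit(obs,p0):
    f=lambda p:np.concatenate([proj(n,W(p,P))[0]-uv for P,(n,uv) in obs])
    r=least_squares(f,p0,loss="soft_l1"); print(r.x.round(4),f(r.x).reshape(-1,2).round(1).tolist()); return r.x
p=fit(pl,(.54,0,0)); pr=fit(rs,(.54,0,-.02))
# yaw fixed from plate, fit with side yellow centroid too
for n in("top","side"):
    im=cv2.imread(f"pics/{n}0.png"); h=cv2.cvtColor(im,cv2.COLOR_BGR2HSV); m=cv2.inRange(h,(18,150,60),(32,255,255))
    k,l,s,ce=cv2.connectedComponentsWithStats(m); print(n,[(s[i].tolist(),ce[i].round(1).tolist()) for i in range(1,k) if s[i,4]>20])
print("stop proj",proj("top",W(pr,tr([(0,.003,0),(.022,.003,0),(-.022,.003,0)]))),proj("side",W(pr,tr([(0,.003,0),(.022,.003,0),(-.022,.003,0)]))))
t=cv2.imread("pics/top0.png")*1.7; t=np.clip(t,0,255).astype(np.uint8); s=cv2.imread("pics/side0.png")
A=draw(t,"top",pr,rest,252,182,50,40,8);B=draw(s,"side",pr,rest,258,180,45,50,8)
comp("pics/o2.png",[(draw(t,"top",pr,[],252,182,50,40,8),0,0),(A,400,0),(draw(s,"side",pr,[],258,180,45,50,6),0,322),(draw(s,"side",pr,rest,258,180,45,50,6),400,322)])
E
python3 fit2.py
```

```text
[ 0.5391 -0.0185 -0.0102] [[-0.2, 0.4], [0.1, -0.2], [1.2, 0.3], [-0.5, 1.0], [-1.7, -1.0], [-0.3, 0.2], [-0.3, 0.1]]
[ 0.5402 -0.0116 -0.009 ] [[0.1, 0.0], [0.0, 0.3], [0.9, -0.2], [-0.1, 0.0], [-1.4, -0.2]]
top [([200, 122, 29, 28, 329], [213.8, 135.8]), ([260, 197, 10, 18, 132], [263.5, 205.6]), ([148, 292, 12, 12, 59], [153.7, 297.2]), ([378, 308, 8, 15, 81], [380.8, 315.1])]
side [([263, 218, 17, 7, 57], [271.1, 220.7]), ([171, 239, 28, 25, 366], [184.4, 250.9])]
stop proj [[262.5584685  205.56083684]
 [262.5651729  196.86618033]
 [262.55171734 214.31614055]] [[269.38654118 218.69064539]
 [262.19264217 216.40688759]
 [276.64787206 220.99580996]]
```

View pics/o2.png

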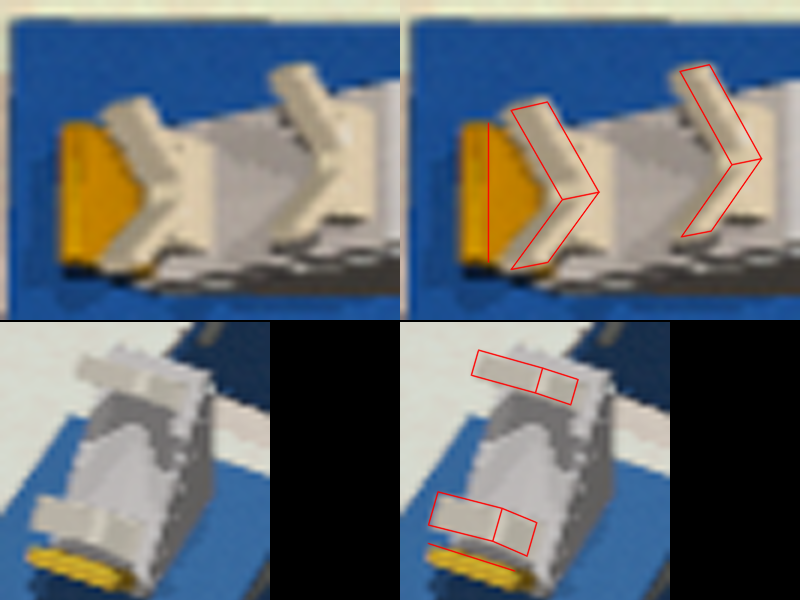

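The rest overlay now matches to about 1 px, giving a rest pose near (0.539, −0.012, −0.01). The cell overlay already fitted. Next I move above the rack.

```bash
python3 -m inch '[{"rot":[0,0,3.5],"offset":[1.85,3.63,0.25],"gripper":0},{"rot":[0,0,3.5],"offset":[1.85,3.63,0.25],"gripper":0},{"rot":[0,0,3.5],"offset":[1.85,3.63,0.25],"gripper":0},{"rot":[0,0,3.5],"offset":[1.85,3.63,0.25],"gripper":0},{"rot":[0,0,3.5],"offset":[1.85,3.63,0.25],"gripper":0},{"rot":[0,0,3.5],"offset":[1.85,3.63,0.25],"gripper":0},{"rot":[0,0,3.5],"offset":[1.85,3.63,0.25],"gripper":0},{"rot":[0,0,3.5],"offset":[1.85,3.63,0.25],"gripper":0},{"rot":[0,0,3.5],"offset":[1.85,3.63,0.25],"gripper":0},{"rot":[0,0,3.5],"offset":[1.85,3.63,0.25],"gripper":0},{"rot":[0,0,3.5],"offset":[1.85,3.63,0.25],"gripper":0},{"rot":[0,0,3.5],"offset":[1.85,3.63,0.25],"gripper":0},{"rot":[0,0,3.5],"offset":[1.85,3.63,0.25],"gripper":0},{"rot":[0,0,3.5],"offset":[1.85,3.63,0.25],"gripper":0},{"rot":[0,0,3.5],"offset":[1.85,3.63,0.25],"gripper":0},{"rot":[0,0,3.5],"offset":[1.85,3.63,0.25],"gripper":0},{"rot":[0,0,3.5],"offset":[1.85,3.63,0.25],"gripper":0},{"rot":[0,0,3.5],"offset":[1.85,3.63,0.25],"gripper":0},{"rot":[0,0,3.5],"offset":[1.85,3.63,0.25],"gripper":0},{"rot":[0,0,3.5],"offset":[1.85,3.63,0.25],"gripper":0}]'
cat > st.py <<'E'
# where the tool is against a goal: python3 st.py gx gy gz [tilt about rest x, deg; yaw deg] -> offset cm and rot deg still to go (goal of GRASP POINT)
from h import *
import sys
s=manip.get_state(); a=[float(x) for x in sys.argv[1:]]
Rn=q2R(s["ee_rot"]); g=np.array(a[:3]); th,yw=np.radians(a[3:5])
z=np.array([-np.sin(yw)*np.sin(th),np.cos(yw)*np.sin(th),-np.cos(th)]); y=np.array([np.cos(yw),np.sin(yw),0])
Rg=np.c_[np.cross(y,z),y,z]
tcp=g-.155*z
print("t",round(s["clock"],2),"tcp",s["tool_pos"].round(4),"grasp",(s["tool_pos"]+.155*Rn[:,2]).round(4))
print("offset cm",((tcp-s["tool_pos"])*100).round(2),"rot deg",np.degrees(R.from_matrix(Rg@Rn.T).as_rotvec()).round(2))
print("J",s["joint_pos"].round(2),"F",s["force"].round(1),"T",s["torque"].round(2),"grip",round(s["grip_width"],4),round(s["gripper_force"],1))
E
python3 st.py .5362 .2545 .137 0 -0.55
```

```text
clock: 2.6
tool_pos: [0.537, 0.2559, 0.4544]
ee_rot: [-0.0, 0.71, 0.705, -0.0]
force: [0.4, -0.6, 0.5]
grip_width: 0.0851
gripper_force: 0.0
t 2.6 tcp [0.537  0.2559 0.4544] grasp [0.537  0.2558 0.2994]
offset cm [ -0.08  -0.14 -16.24] rot deg [ 0.02 -0.03 -0.14]
J [ 0.44  0.42  0.38  1.53 -0.    2.02] F [ 0.4 -0.6  0.5] T [-0.   -0.   -0.04] grip 0.0851 0.0
```

```bash
python3 -m inch '[{"rot":[0,0,0],"offset":[-0.08,-0.14,-2.7],"gripper":0},{"rot":[0,0,0],"offset":[0,0,-2.7],"gripper":0},{"rot":[0,0,0],"offset":[0,0,-2.7],"gripper":0},{"rot":[0,0,0],"offset":[0,0,-2.7],"gripper":0},{"rot":[0,0,0],"offset":[0,0,-2.7],"gripper":0},{"rot":[0,0,0],"offset":[0,0,-2.7],"gripper":0},{"rot":[0,0,0],"offset":[0,0,0],"gripper":0.5},{"rot":[0,0,0],"offset":[0,0,0],"gripper":1},{"rot":[0,0,0],"offset":[0,0,0],"gripper":1},{"rot":[0,0,0],"offset":[0,0,0],"gripper":1},{"rot":[0,0,0],"offset":[0,0,0],"gripper":1},{"rot":[0,0,0],"offset":[0,0,0],"gripper":1}]' 60; python3 st.py .5362 .2545 .137 0 -0.55
python3 - <<'E'
from ov import *
t=manip.capture("top")[:,:,::-1];s=manip.capture("side")[:,:,::-1]
comp("pics/g1.png",[(draw(t,"top",(0,0,0),[],120,150,130,100,3),0,0),(draw(s,"side",(0,0,0),[],180,190,110,140,3.5),400,0)])
E
```

```text
clock: 4.1
tool_pos: [0.5361, 0.2534, 0.2941]
ee_rot: [0.0, 0.71, 0.704, 0.001]
force: [-1.6, 0.8, 6.4]
grip_width: 0.0288
gripper_force: 58.6
t 4.1 tcp [0.5361 0.2534 0.2941] grasp [0.5363 0.2535 0.1391]
offset cm [ 0.01  0.11 -0.21] rot deg [-0.06  0.1  -0.02]
J [0.44 0.44 0.01 1.13 0.   2.02] F [-1.6  0.8  6.4] T [-0.02  0.43  0.04] grip 0.0288 58.6
```

View pics/g1.png

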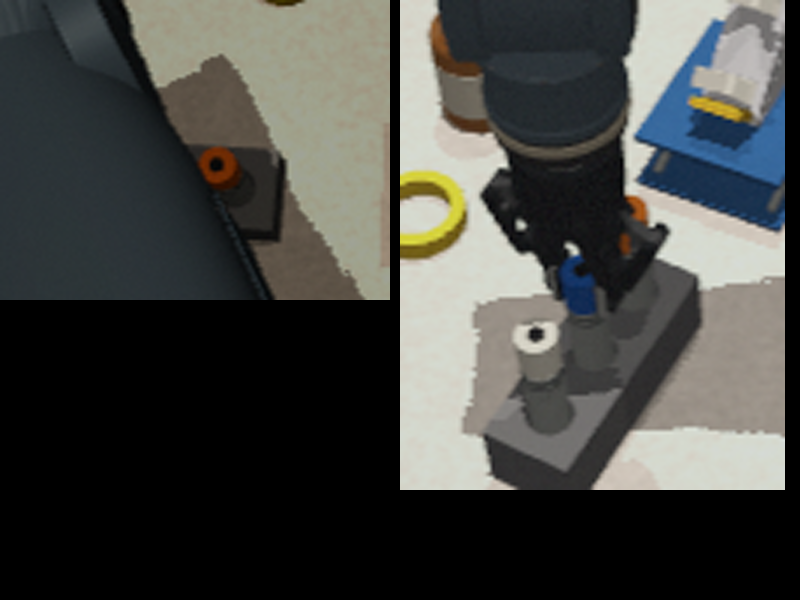

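```bash
python3 -m inch '[{"rot":[0,0,0],"offset":[0,0,1],"gripper":1},{"rot":[0,0,0],"offset":[0,0,2],"gripper":1},{"rot":[0,0,0],"offset":[0,0,3],"gripper":1},{"rot":[0,0,0],"offset":[0,0,3],"gripper":1},{"rot":[0,0,0],"offset":[0,0,3],"gripper":1},{"rot":[0,0,0],"offset":[0,0,3],"gripper":1},{"rot":[0,0,0],"offset":[0,0,3],"gripper":1},{"rot":[0,0,0],"offset":[0,0,0],"gripper":1}]'
python3 - <<'E'
from ov import *
pr=(.5393,-.0118,-.0095)
for p in [(0,.05,.128),(0,.0,.128),(0,0,.2)]: print(p,W(pr,tr(p)).round(4))
im=manip.capture("side")[:,:,::-1]; cv2.imwrite("pics/l1.png",im)
E
python3 st.py $(python3 -c "
from h import *
print(*W((.5393,-.0118,-.0095),tr((0,.05,.128)))[0])") 45 -0.55
```

```text
clock: 5.2
tool_pos: [0.536, 0.2532, 0.4753]
ee_rot: [0.001, 0.71, 0.704, 0.002]
force: [0.6, 0.6, -2.1]
grip_width: 0.0286
gripper_force: 59.8
(0, 0.05, 0.128) [[ 0.5392 -0.0274  0.2259]]
(0, 0.0, 0.128) [[ 0.5388 -0.0627  0.1905]]
(0, 0, 0.2) [[ 0.5383 -0.1136  0.2414]]
t 5.25 tcp [0.536  0.2532 0.4735] grasp [0.5362 0.2534 0.3185]
offset cm [  0.21 -39.02 -13.81] rot deg [ 4.496e+01 -3.300e-01  2.000e-02]
J [ 0.44  0.42  0.43  1.58 -0.    2.02] F [-0.7 -0.6 -3.5] T [-0.02 -0.02 -0.02] grip 0.0284 59.8
```

```bash
python3 -m inch '[{"rot":[2.5,0,0],"offset":[0,-2.4,0.3],"gripper":1},{"rot":[2.5,0,0],"offset":[0,-2.4,0.3],"gripper":1},{"rot":[2.5,0,0],"offset":[0,-2.4,0],"gripper":1},{"rot":[2.5,0,0],"offset":[0,-2.4,0],"gripper":1},{"rot":[2.5,0,0],"offset":[0,-2.4,0],"gripper":1},{"rot":[2.5,0,0],"offset":[0,-2.4,0],"gripper":1},{"rot":[2.5,0,0],"offset":[0,-2.4,0],"gripper":1},{"rot":[2.5,0,0],"offset":[0,-2.4,0],"gripper":1},{"rot":[2.5,0,0],"offset":[0,-2.4,0],"gripper":1},{"rot":[2.5,0,0],"offset":[0,-2.4,0],"gripper":1},{"rot":[2.5,0,0],"offset":[0,-2.4,0],"gripper":1},{"rot":[2.5,0,0],"offset":[0,-2.4,0],"gripper":1},{"rot":[2.5,0,0],"offset":[0,-2.4,0],"gripper":1},{"rot":[2.5,0,0],"offset":[0,-2.4,-0.6],"gripper":1},{"rot":[2.5,0,0],"offset":[0,-2.4,-1],"gripper":1},{"rot":[2.5,0,0],"offset":[0,-2.4,-1.5],"gripper":1},{"rot":[2.5,0,0],"offset":[0.1,-0.6,-2],"gripper":1},{"rot":[2.5,0,0],"offset":[0.1,0,-2],"gripper":1},{"rot":[0,0,0],"offset":[0,0,-2],"gripper":1},{"rot":[0,0,0],"offset":[0,0,0],"gripper":1}]'
python3 st.py $(python3 -c "
from h import *
print(*W((.5393,-.0118,-.0095),tr((0,.03,.128)))[0])") 45 -0.55
```

```text
clock: 7.75
tool_pos: [0.5376, -0.1359, 0.386]
ee_rot: [-0.273, 0.656, 0.65, 0.269]
force: [-0.2, 0.4, -2.5]
grip_width: 0.0285
gripper_force: 59.7
t 7.75 tcp [ 0.5376 -0.1359  0.386 ] grasp [ 0.5372 -0.0261  0.2766]
offset cm [ 0.04 -1.52 -6.47] rot deg [-0.1  -0.54 -0.23]
J [-0.41  0.53  0.24  1.67  0.7   1.02] F [-0.2  0.4 -2.5] T [-1.03 -0.05 -0.  ] grip 0.0285 59.7
```

```bash
python3 -m inch '[{"rot":[0,-0.2,-0.1],"offset":[0,-0.4,-1.6],"gripper":1},{"rot":[0,-0.2,-0.1],"offset":[0,-0.4,-1.6],"gripper":1},{"rot":[0,-0.1,0],"offset":[0,-0.4,-1.6],"gripper":1},{"rot":[0,0,0],"offset":[0,-0.3,-1.6],"gripper":1},{"rot":[0,0,0],"offset":[0,0,0],"gripper":1},{"rot":[0,0,0],"offset":[0,0,0],"gripper":1}]'
cat > vo.py <<'E'
# overlay of the valve (assumed at depth d along tool z) and rest/cell:  python3 vo.py out grasp_at_valve_z mode(end|side) what
from ov import *
import sys
out,gz,mode=sys.argv[1],float(sys.argv[2]),sys.argv[3]
s=manip.get_state(); Rn=q2R(s["ee_rot"]); g=s["tool_pos"]+.155*Rn[:,2]
ax=-Rn[:,2] if mode=="end" else Rn[:,0]*(-np.sign(Rn[1,0]))
o=g-gz*ax; u=Rn[:,1]; v=np.cross(ax,u); t=np.linspace(0,2*np.pi,25)
VL=[o+h*ax+.015*(np.outer(np.cos(t),u)+np.outer(np.sin(t),v)) for h in(0,.108,.14)]+[np.array([o,o+.14*ax])]
pr=(.5393,-.0118,-.0095); pc=(.5073,-.3566,-.1163)
ims=[]
for n,box in(("top",eval(sys.argv[4])),("side",eval(sys.argv[5]))):
    im=np.ascontiguousarray(np.clip(manip.capture(n)[:,:,::-1]*(1.6 if n=="top" else 1.2),0,255).astype(np.uint8))
    cv2.imwrite(out[:-4]+"_"+n+"_raw.png",im)
    k=min(395/box[2],600/box[3])
    ims.append(draw(im,n,(0,0,0),VL+[W(pr,L) for L in rest]+[W(pc,L) for L in cell],*box,k))
comp(out,[(ims[0],0,0),(ims[1],400,0)])
E
python3 vo.py pics/p1.png .124 end '(240,165,90,90)' '(230,150,100,140)'
python3 st.py $(python3 -c "
from h import *
print(*W((.5393,-.0118,-.0095),tr((0,.0,.128)))[0])") 45 -0.55
```

```text
clock: 8.5
tool_pos: [0.5379, -0.1518, 0.324]
ee_rot: [-0.268, 0.656, 0.65, 0.273]
force: [0.1, 0.0, -1.9]
grip_width: 0.0287
gripper_force: 59.8
t 8.6 tcp [ 0.538  -0.1518  0.3243] grasp [ 0.5394 -0.0422  0.2147]
offset cm [-0.02 -2.05 -2.42] rot deg [0.02 0.17 0.02]
J [-0.44  0.57  0.15  1.54  0.7   1.  ] F [-0.3 -0.5 -2.8] T [-1.13 -0.   -0.05] grip 0.0284 59.8
```

View pics/p1.png

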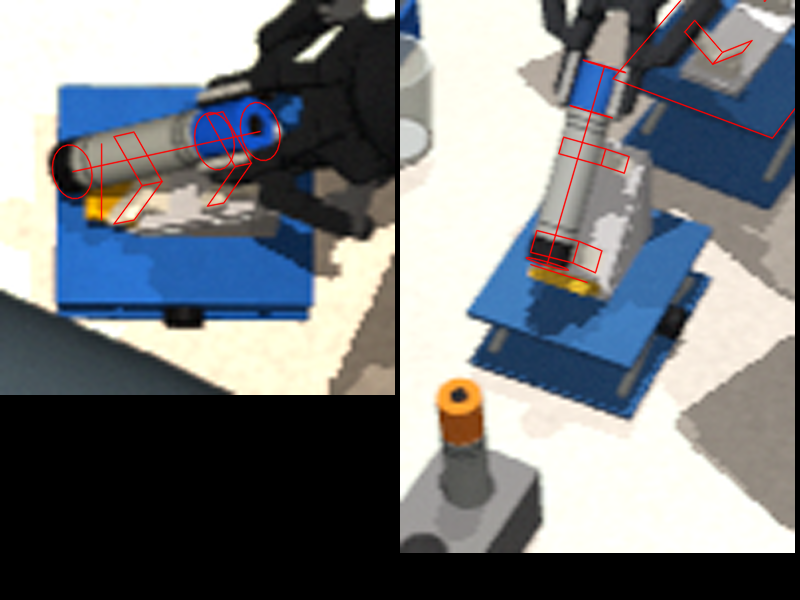

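The overlay matches the held valve to within 1–2 px in both views: the blue end is on its outline and the black foot is by the stop. Lowering it into the V.

```bash
python3 -m inch '[{"rot":[0,0.1,0],"offset":[0,-0.6,-0.7],"gripper":1},{"rot":[0,0.1,0],"offset":[0,-0.6,-0.7],"gripper":1},{"rot":[0,0,0],"offset":[0,-0.4,-0.5],"gripper":1},{"rot":[0,0,0],"offset":[0,-0.2,-0.2],"gripper":1},{"rot":[0,0,0],"offset":[0,-0.1,-0.1],"gripper":1},{"rot":[0,0,0],"offset":[0,0,0],"gripper":1},{"rot":[0,0,0],"offset":[0,0,0],"gripper":1}]'
python3 st.py $(python3 -c "
from h import *
print(*W((.5393,-.0118,-.0095),tr((0,.0,.128)))[0])") 45 -0.55
```

```text
clock: 9.48
tool_pos: [0.5378, -0.1706, 0.3019]
ee_rot: [-0.27, 0.657, 0.65, 0.272]
force: [-1.4, 3.2, 0.6]
grip_width: 0.0284
gripper_force: 59.9
t 9.47 tcp [ 0.5378 -0.1706  0.3019] grasp [ 0.5387 -0.061   0.1923]
offset cm [-0.   -0.17 -0.18] rot deg [-0.01 -0.08  0.01]
J [-0.47  0.6   0.15  1.53  0.69  0.96] F [-1.4  3.2  0.6] T [-0.08  0.35  0.37] grip 0.0284 59.9
```

```bash
python3 -m inch '[{"rot":[0,0,0],"offset":[0,-0.05,-0.05],"gripper":1},{"rot":[0,0,0],"offset":[0,-0.05,-0.05],"gripper":1},{"rot":[0,0,0],"offset":[0,0,0],"gripper":1}]'
python3 st.py .5 0 .2 45 -0.55|tail -1;python3 -m inch '[{"rot":[0,0,0],"offset":[0,-0.05,-0.05],"gripper":1},{"rot":[0,0,0],"offset":[0,0,0],"gripper":1}]';python3 st.py .5 0 .2 45 -0.55|tail -1
```

```text
clock: 9.85
tool_pos: [0.5378, -0.1712, 0.3013]
ee_rot: [-0.27, 0.657, 0.65, 0.272]
force: [-3.7, 8.6, 6.9]
grip_width: 0.0286
gripper_force: 60.1
J [-0.47  0.61  0.15  1.53  0.69  0.96] F [-3.7  8.6  6.9] T [1.8  0.53 0.68] grip 0.0286 60.1
clock: 10.1
tool_pos: [0.5378, -0.1715, 0.3011]
ee_rot: [-0.27, 0.656, 0.649, 0.272]
force: [-5.1, 9.2, 10.2]
grip_width: 0.0287
gripper_force: 60.2
J [-0.47  0.61  0.15  1.53  0.69  0.96] F [-5.1  9.2 10.2] T [2.66 0.62 0.88] grip 0.0287 60.2
```

```bash
python3 -m inch '[{"rot":[0,0,0],"offset":[-0.05,0,0],"gripper":0.6},{"rot":[0,0,0],"offset":[0,0,0],"gripper":0.4},{"rot":[0,0,0],"offset":[0,0,0],"gripper":0.2},{"rot":[0,0,0],"offset":[0,0,0],"gripper":0},{"rot":[0,0,0],"offset":[0,0,0],"gripper":0},{"rot":[0,0,0],"offset":[0,0,0],"gripper":0}]'
python3 vo.py pics/p2.png .124 end '(240,165,90,90)' '(230,150,100,140)'; python3 st.py .5 0 .2 45 -0.55
```

```text
clock: 10.85
tool_pos: [0.5374, -0.1723, 0.3002]
ee_rot: [-0.27, 0.657, 0.65, 0.272]
force: [-0.9, -0.1, -0.1]
grip_width: 0.0855
gripper_force: 0.0
t 10.95 tcp [ 0.5374 -0.1723  0.3002] grasp [ 0.5383 -0.0627  0.1906]
offset cm [-3.84  6.27  0.94] rot deg [ 0.   -0.08  0.03]
J [-0.47  0.61  0.15  1.53  0.69  0.96] F [-0.2  0.2 -1. ] T [-0.56  0.03 -0.05] grip 0.0855 0.0
```

View pics/p2.png

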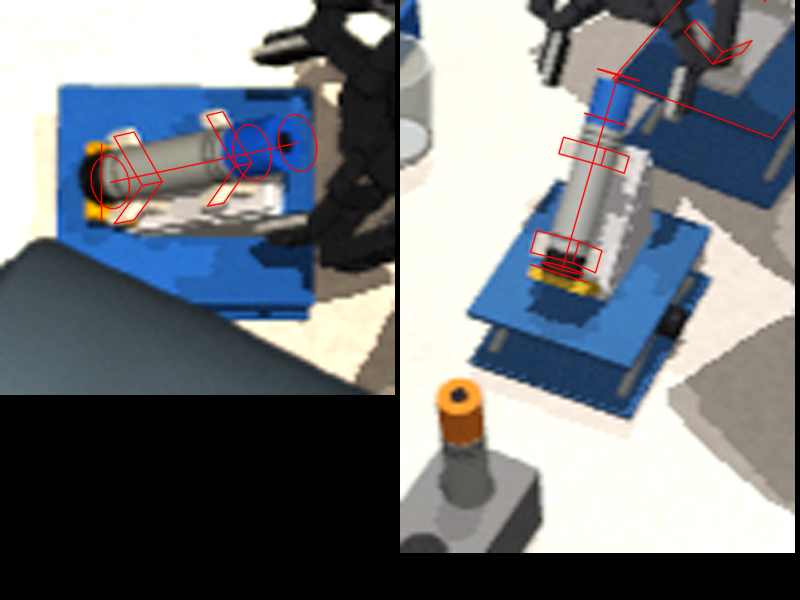

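The valve now lies in the V, blue end up at crop (285,143), with its foot by the yellow stop. It is released and the fingers are clear. I'll check its offset numerically, then retreat along the trough axis.

```bash
python3 -m inch '[{"rot":[0,0,0],"offset":[0,-1.5,1.5],"gripper":0},{"rot":[0,0,0],"offset":[0,-2,2],"gripper":0},{"rot":[0,0,0],"offset":[0,-2,2],"gripper":0},{"rot":[0,0,0],"offset":[0,-1,3],"gripper":0},{"rot":[0,0,0],"offset":[0,0,4],"gripper":0}]'
cat > vf.py <<'E'
# fit valve pose (trough-frame shift dx,dy,dz) by collar/orientation against image: compare blue-collar mask centroid
from ov import *
pr=(.5393,-.0118,-.0095)
t=np.linspace(0,2*np.pi,40,endpoint=False)
for n in("top","side"):
    im=manip.capture(n)[:,:,::-1]; hsv=cv2.cvtColor(np.ascontiguousarray(im),cv2.COLOR_BGR2HSV)
    P=np.vstack([np.c_[.015*np.cos(t),.015*np.sin(t),0*t+h] for h in(.108,.14)])
    hull=cv2.convexHull(proj(n,W(pr,tr(P))).astype(np.float32)); M=cv2.moments(hull); ce=(M["m10"]/M["m00"],M["m01"]/M["m00"])
    x,y=np.round(ce).astype(int); print(n,"pred collar centre",np.round(ce,2),"hsv",hsv[y,x],"ring",[hsv[y+a,x+b].tolist() for a,b in((-9,0),(9,0),(0,-12),(0,12))])
    m=cv2.inRange(hsv,(100,215,int(hsv[y,x,2]*.45)),(125,255,255)); sub=m[y-16:y+17,x-16:x+17]
    print("\n".join("".join("#" if v else "." for v in r) for r in sub))
E
python3 vf.py; python3 st.py $(python3 -c "
from h import *
print(*W((.5393,-.0118,-.0095),tr((0,.12,.056)))[0])") -45 -0.55
```

```text
clock: 11.58
tool_pos: [0.5371, -0.238, 0.4254]
ee_rot: [-0.27, 0.657, 0.649, 0.271]
force: [0.8, 0.9, 0.5]
grip_width: 0.0855
gripper_force: 0.0
top pred collar centre [300.84 198.24] hsv [110 233 116] ring [[107, 205, 96], [13, 12, 150], [45, 11, 93], [17, 54, 175]]
.................................
.................................
.................................
.................................
.................................
.................................
.................................
.................................
.................................
.................###.............
.............#########...........
.........#############...........
........###############..........
.......############..##..........
......############...###.........
......############...###.........
......############....##.........
......#############..###.........
......##################.........
......##################.........
.......################..........
........##############...........
........######...................
.................................
...............
[... 1064 characters left out ...]
..............................
.................................
.................................
.................................
.................................
.................................
.................................
.................................
.................................
.................................
.................................
.................................
.................................
.................................
t 11.68 tcp [ 0.5373 -0.2375  0.4288] grasp [ 0.5388 -0.1281  0.319 ]
offset cm [ 0.38 42.01 -9.47] rot deg [-89.87   1.04  -0.09]
J [-0.56  0.67  0.57  1.95  0.65  0.85] F [ 0.5 -0.1  0.2] T [-0.59  0.02  0.04] grip 0.0854 0.0
```

```bash
sed -i 's/.5393,-.0118,-.0095/.5393,-.009,-.0095/' vo.py vf.py; python3 -m inch '[{"rot":[-5,0,0],"offset":[0,2.3,0.5],"gripper":0},{"rot":[-5,0,0],"offset":[0,2.3,0.5],"gripper":0},{"rot":[-5,0,0],"offset":[0,2.3,0.5],"gripper":0},{"rot":[-5,0,0],"offset":[0,2.3,0.5],"gripper":0},{"rot":[-5,0,0],"offset":[0,2.3,0.5],"gripper":0},{"rot":[-5,0,0],"offset":[0,2.3,0.5],"gripper":0},{"rot":[-5,0,0],"offset":[0,2.3,0.5],"gripper":0},{"rot":[-5,0,0],"offset":[0,2.3,0.5],"gripper":0},{"rot":[-5,0,0],"offset":[0,2.4,0],"gripper":0},{"rot":[-5,0,0],"offset":[0,2.4,0],"gripper":0},{"rot":[-5,0,0],"offset":[0,2.4,-0.5],"gripper":0},{"rot":[-5,0,0],"offset":[0.1,2.4,-0.5],"gripper":0},{"rot":[-5,0,0],"offset":[0.1,2.4,-1],"gripper":0},{"rot":[-5,0.2,0],"offset":[0.1,2.4,-1],"gripper":0},{"rot":[-5,0.3,0],"offset":[0.1,2.4,-1.5],"gripper":0},{"rot":[-5,0.3,0],"offset":[0,2.4,-1.5],"gripper":0},{"rot":[-5,0.2,0],"offset":[0,2.4,-1.5],"gripper":0},{"rot":[-5,0,0],"offset":[0,2.4,-1.5],"gripper":0},{"rot":[0,0,0],"offset":[0,0,0],"gripper":0},{"rot":[0,0,0],"offset":[0,0,0],"gripper":0}]'
python3 st.py $(python3 -c "
from h import *
print(*W((.5393,-.009,-.0095),tr((0,.07,.056)))[0])") -45 -0.55
```

```text
clock: 14.18
tool_pos: [0.5414, 0.1863, 0.3755]
ee_rot: [0.267, 0.655, 0.652, -0.273]
force: [-0.8, -1.5, 0.2]
grip_width: 0.0853
gripper_force: 0.0
t 14.18 tcp [0.5414 0.1863 0.3755] grasp [0.5401 0.0769 0.2657]
offset cm [-0.06 -3.62 -7.68] rot deg [-0.08 -0.37 -0.21]
J [ 0.49  0.61  0.34  1.75 -0.67  2.22] F [-0.8 -1.5  0.2] T [ 0.59 -0.03  0.02] grip 0.0853 0.0
```

```bash
python3 -m inch '[{"rot":[0,-0.2,-0.1],"offset":[0,-1.2,-2.6],"gripper":0},{"rot":[0,-0.2,-0.1],"offset":[-0.1,-1.2,-2.6],"gripper":0},{"rot":[0,0,0],"offset":[0,-1.2,-2.5],"gripper":0},{"rot":[0,0,0],"offset":[0,-1,-1],"gripper":0},{"rot":[0,0,0],"offset":[0,-1,-1],"gripper":0},{"rot":[0,0,0],"offset":[0,-1,-1],"gripper":0},{"rot":[0,0,0],"offset":[0,-1,-1],"gripper":0},{"rot":[0,0,0],"offset":[0,-0.5,-0.5],"gripper":0},{"rot":[0,0,0],"offset":[0,0,0],"gripper":0}]'
python3 st.py $(python3 -c "
from h import *
print(*W((.5393,-.009,-.0095),tr((0,.0,.056)))[0])") -45 -0.55
```

```text
clock: 15.3
tool_pos: [0.5404, 0.105, 0.2538]
ee_rot: [0.269, 0.657, 0.65, -0.271]
force: [-0.2, 0.1, 0.3]
grip_width: 0.0854
gripper_force: 0.0
t 15.3 tcp [0.5404 0.105  0.2538] grasp [ 0.5393 -0.0045  0.1441]
offset cm [-0.   -0.44 -0.46] rot deg [-0.04  0.06  0.05]
J [ 0.36  0.57 -0.02  1.32 -0.72  2.08] F [-0.2  0.1  0.3] T [ 0.64 -0.02  0.01] grip 0.0854 0.0
```

```bash
python3 -m inch '[{"rot":[0,0,0],"offset":[0,-0.45,-0.45],"gripper":0},{"rot":[0,0,0],"offset":[0,0,0],"gripper":0.4},{"rot":[0,0,0],"offset":[0,0,0],"gripper":0.6},{"rot":[0,0,0],"offset":[0,0,0],"gripper":1},{"rot":[0,0,0],"offset":[0,0,0],"gripper":1},{"rot":[0,0,0],"offset":[0,0,0],"gripper":1}]' 30
python3 st.py $(python3 -c "
from h import *
print(*W((.5393,-.009,-.0095),tr((0,.0,.056)))[0])") -45 -0.55
```

```text
clock: 16.05
tool_pos: [0.5389, 0.1014, 0.2487]
ee_rot: [0.268, 0.656, 0.651, -0.273]
force: [-20.7, 9.0, 12.9]
grip_width: 0.0291
gripper_force: 28.7
t 16.05 tcp [0.5389 0.1014 0.2487] grasp [ 0.5375 -0.0081  0.1391]
offset cm [ 0.14 -0.08  0.05] rot deg [-0.02 -0.22 -0.03]
J [ 0.36  0.57 -0.04  1.31 -0.72  2.07] F [-20.7   9.   12.9] T [ 0.09  2.89 -3.03] grip 0.0291 28.7
```

```bash
python3 -m inch '[{"rot":[0,0,0],"offset":[-0.1,0,0],"gripper":1},{"rot":[0,0,0],"offset":[-0.08,0,0],"gripper":1},{"rot":[0,0,0],"offset":[0,0,0],"gripper":1},{"rot":[0,0,0],"offset":[0,0,0],"gripper":1}]' 80
python3 st.py .5 0 .2 -45 -0.55 | tail -1
python3 -m inch '[{"rot":[0,0,0],"offset":[0,0.3,0.3],"gripper":1},{"rot":[0,0,0],"offset":[0,0.7,0.7],"gripper":1},{"rot":[0,0,0],"offset":[0,1.2,1.2],"gripper":1},{"rot":[0,0,0],"offset":[0,1.2,1.2],"gripper":1},{"rot":[0,0,0],"offset":[0,1.2,1.5],"gripper":1},{"rot":[0,0,0],"offset":[0,1,2.5],"gripper":1},{"rot":[0,0,0],"offset":[0,0,3],"gripper":1},{"rot":[0,0,0],"offset":[0,0,3],"gripper":1},{"rot":[0,0,0],"offset":[0,0,0],"gripper":1}]'
python3 st.py $(python3 -c "
from h import *
print(*W((.5073,-.3566,-.1163),sd((0,.06,.026)))[0])") 0 -6.66
python3 - <<'E'
from h import *
for n in("top","side"): cv2.imwrite(f"pics/h_{n}.png",manip.capture(n)[:,:,::-1])
E
```

```text
clock: 16.55
tool_pos: [0.5383, 0.1016, 0.249]
ee_rot: [0.269, 0.656, 0.651, -0.272]
force: [-5.8, 7.1, 7.0]
grip_width: 0.0276
gripper_force: 78.3
J [ 0.36  0.57 -0.04  1.3  -0.72  2.07] F [-5.8  7.1  7. ] T [ 0.62  0.83 -0.74] grip 0.0276 78.3
clock: 17.68
tool_pos: [0.5388, 0.1577, 0.3847]
ee_rot: [0.27, 0.657, 0.65, -0.27]
force: [0.6, 0.1, -2.9]
grip_width: 0.0277
gripper_force: 79.0
t 17.68 tcp [0.5388 0.1577 0.3847] grasp [0.5382 0.0483 0.2749]
offset cm [ -1.83 -40.11  -4.97] rot deg [44.86 -2.62 -5.75]
J [ 0.45  0.56  0.28  1.71 -0.69  2.18] F [ 0.6  0.1 -2.9] T [ 1.05 -0.   -0.01] grip 0.0277 79.0
```

```bash
python3 -m inch '[{"rot":[2.5,-0.15,-0.32],"offset":[-0.1,-2.2,0.3],"gripper":1},{"rot":[2.5,-0.15,-0.32],"offset":[-0.1,-2.2,0.3],"gripper":1},{"rot":[2.5,-0.15,-0.32],"offset":[-0.1,-2.2,0.3],"gripper":1},{"rot":[2.5,-0.15,-0.32],"offset":[-0.1,-2.2,0.3],"gripper":1},{"rot":[2.5,-0.15,-0.32],"offset":[-0.1,-2.2,0],"gripper":1},{"rot":[2.5,-0.15,-0.32],"offset":[-0.1,-2.2,0],"gripper":1},{"rot":[2.5,-0.15,-0.32],"offset":[-0.1,-2.2,0],"gripper":1},{"rot":[2.5,-0.15,-0.32],"offset":[-0.1,-2.2,0],"gripper":1},{"rot":[2.5,-0.15,-0.32],"offset":[-0.1,-2.2,0],"gripper":1},{"rot":[2.5,-0.15,-0.32],"offset":[-0.1,-2.2,0],"gripper":1},{"rot":[2.5,-0.15,-0.32],"offset":[-0.1,-2.2,0],"gripper":1},{"rot":[2.5,-0.15,-0.32],"offset":[-0.1,-2.2,0],"gripper":1},{"rot":[2.5,-0.15,-0.32],"offset":[-0.1,-2.2,0],"gripper":1},{"rot":[2.5,-0.15,-0.32],"offset":[-0.1,-2.2,0],"gripper":1},{"rot":[2.5,-0.15,-0.32],"offset":[-0.1,-2.2,0],"gripper":1},{"rot":[2.5,-0.15,-0.32],"offset":[-0.1,-2.2,0],"gripper":1},{"rot":[2.5,-0.15,-0.32],"offset":[-0.1,-2.2,0],"gripper":1},{"rot":[2.5,-0.15,-0.32],"offset":[-0.1,-2,0],"gripper":1},{"rot":[0,0,0],"offset":[0,0,0],"gripper":1},{"rot":[0,0,0],"offset":[0,0,0],"gripper":1}]'
python3 st.py $(python3 -c "
from h import *
print(*W((.5073,-.3566,-.1163),sd((0,.025,.026)))[0])") 0 -6.66
```

```text
clock: 20.27
tool_pos: [0.5205, -0.2363, 0.3939]
ee_rot: [-0.001, 0.746, 0.665, -0.001]
force: [0.1, -0.3, -2.1]
grip_width: 0.0278
gripper_force: 79.0
t 20.27 tcp [ 0.5205 -0.2363  0.3939] grasp [ 0.5201 -0.2361  0.2389]
offset cm [ 0.   -0.71 -9.39] rot deg [-0.07 -0.16 -0.09]
J [-0.43  0.37  0.15  1.35 -0.    1.26] F [ 0.1 -0.3 -2.1] T [0.02 0.04 0.05] grip 0.0278 79.0
```

```bash
python3 -m inch '[{"rot":[0,-0.1,-0.1],"offset":[0,-0.2,-1.8],"gripper":1},{"rot":[0,0,0],"offset":[0,-0.2,-1.8],"gripper":1},{"rot":[0,0,0],"offset":[0,-0.2,-1.8],"gripper":1},{"rot":[0,0,0],"offset":[0,-0.1,-1.8],"gripper":1},{"rot":[0,0,0],"offset":[0,0,-1.8],"gripper":1},{"rot":[0,0,0],"offset":[0,0,-0.4],"gripper":1},{"rot":[0,0,0],"offset":[0,0,0],"gripper":1},{"rot":[0,0,0],"offset":[0,0,0],"gripper":1}]'
python3 vo.py pics/s1.png .056 side '(340,170,95,90)' '(280,100,95,110)'
python3 st.py $(python3 -c "
from h import *
print(*W((.5073,-.3566,-.1163),sd((0,.0,.026)))[0])") 0 -6.66
```

```text
clock: 21.28
tool_pos: [0.5208, -0.2437, 0.3015]
ee_rot: [0.0, 0.747, 0.665, 0.001]
force: [0.0, -0.3, -3.0]
grip_width: 0.028
gripper_force: 79.1
t 21.38 tcp [ 0.5207 -0.2438  0.3014] grasp [ 0.5209 -0.2437  0.1464]
offset cm [-0.02  0.04 -2.64] rot deg [-0.04  0.07  0.01]
J [-0.44  0.4  -0.04  1.13  0.    1.25] F [ 1.1 -0.4 -2.5] T [-0.03 -0.01 -0.01] grip 0.0278 79.1
```

View pics/s1.png

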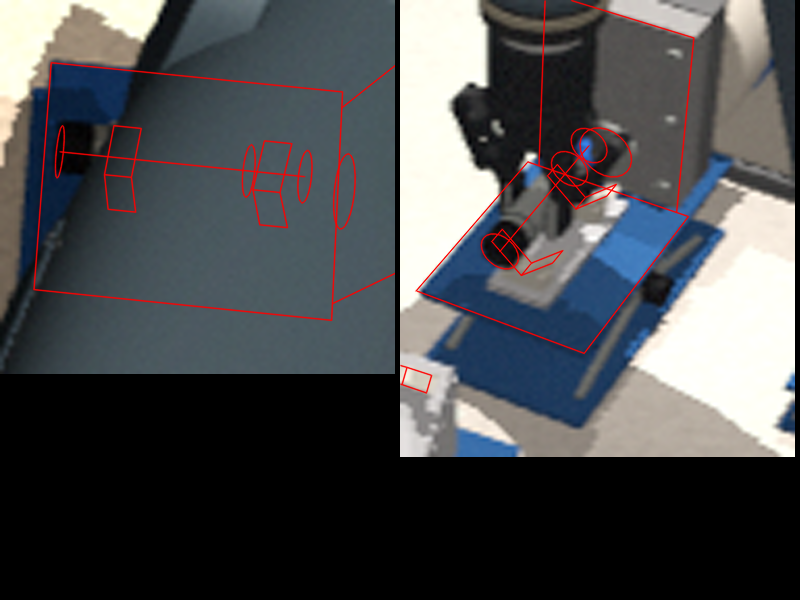

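The side view shows the valve level above the saddle, blue end to the port, but its black end is at crop (512,236) instead of the predicted (502,250). It therefore sits a little nearer the port in the grip than assumed. I'll measure that before lowering, since the pads must stay clear of the outer V.

```bash
python3 - <<'E'
from ov import *
s=manip.get_state(); Rn=q2R(s["ee_rot"]); g=s["tool_pos"]+.155*Rn[:,2]
ax=Rn[:,0]*(-np.sign(Rn[1,0])); u=Rn[:,1]; v=np.cross(ax,u)
t=np.linspace(0,2*np.pi,60)
for n in("side","top"):
    im=cv2.imread(f"pics/s1_{n}_raw.png"); gr=im.max(2)
    x0,y0,w,h=(294,142,30,28) if n=="side" else (346,196,26,24)
    print(n); print("\n".join(f"{y0+j:3d} "+"".join("#" if q<40 else "+" if q<75 else "." for q in gr[y0+j,x0:x0+w]) for j in range(h)))
    for d in(.04,.044,.048,.052,.056,.06):
        P=proj(n,g-d*ax+.015*(np.outer(np.cos(t),u)+np.outer(np.sin(t),v))); print(d,"centre",P.mean(0).round(1)-[x0,y0],"min",P.min(0).round(1)-[x0,y0],"max",P.max(0).round(1)-[x0,y0])
E
```

```text
side
142 ..........######.....+######++
143 ..........#####+......########
144 ..........#++##+......########
145 ..........+..###......########
146 ..........+.+##+......########
147 ..........+.+#+.......########
148 ..........+.++........++######
149 ..........+++..........+###+..
150 ..........+.............###+..
151 ..........++...........+###+..
152 .......................+###...
153 .........+###+.........+###...
154 ........+#####+........+##+...
155 ........#######+..+....+#+....
156 .......#########+......++.....
157 ......###########+............
158 ......###########.............
159 ......##########+.............
160 ......+########+..............
161 ......+########...............
162 .......+######................
163 ........+####+................
164 ...........+..................
165 ..............................
166 ..............................
167 ..............................
168 ..............................
169 ..............................
0.04 centre [12.  14.9] min [ 7.7 10.7] max [16.6 19.1]
0.044 centre [11.4 15.7] min [ 7.  11.5] max [15.9 19.9]
0.
[... 602 characters left out ...]
08 +++++++#############++++++
209 +++++++############+++++++
210 +++++++############+++++++
211 ++++++++##########++++++++
212 ++++++++++++++####++++++++
213 ++++++++++++++###+++++++++
214 +++++++++++++###++++++++++
215 +++++++++++++###++++++++++
216 ++++++++++++####++++++++++
217 +++++++++++####+++++++++++
218 +++++++++++####+++++++++++
219 ++++++++++####++++++++++++
0.04 centre [14.6 10.6] min [13.5  4.4] max [15.8 17. ]
0.044 centre [13.  10.4] min [11.8  4.3] max [14.1 16.8]
0.048 centre [11.3 10.3] min [10.2  4.1] max [12.4 16.6]
0.052 centre [ 9.6 10.1] min [8.5 3.9] max [10.7 16.5]
0.056 centre [7.9 9.9] min [6.9 3.8] max [ 9.  16.3]
0.06 centre [6.2 9.8] min [5.2 3.6] max [ 7.3 16.1]
```

Measured properly, the grip is about 55 mm from the black end, as intended. I'll shift to 15 mm short of the port so the pads clear the V, then lower.

```bash
python3 -m inch '[{"rot":[0,0,0],"offset":[-0.08,-0.7,0],"gripper":1},{"rot":[0,0,0],"offset":[-0.1,-0.65,0],"gripper":1},{"rot":[0,0,0],"offset":[0,0,-0.7],"gripper":1},{"rot":[0,0,0],"offset":[0,0,-0.7],"gripper":1},{"rot":[0,0,0],"offset":[0,0,-0.5],"gripper":1},{"rot":[0,0,0],"offset":[0,0,-0.3],"gripper":1},{"rot":[0,0,0],"offset":[0,0,-0.1],"gripper":1},{"rot":[0,0,0],"offset":[0,0,0],"gripper":1},{"rot":[0,0,0],"offset":[0,0,0],"gripper":1}]'
python3 st.py $(python3 -c "
from h import *
print(*W((.5073,-.3566,-.1163),sd((0,.0,.040)))[0])") 0 -6.66
```

```text
clock: 22.5
tool_pos: [0.5188, -0.2573, 0.2779]
ee_rot: [-0.0, 0.747, 0.665, 0.001]
force: [0.0, -0.0, -2.0]
grip_width: 0.0281
gripper_force: 79.1
t 22.5 tcp [ 0.5188 -0.2573  0.2779] grasp [ 0.5189 -0.2571  0.1229]
offset cm [ 0.01  0.   -0.29] rot deg [-0.06  0.04  0.02]
J [-0.46  0.43 -0.06  1.08  0.    1.23] F [ 0. -0. -2.] T [-0.01 -0.    0.  ] grip 0.0281 79.1
```

```bash
for i in 1; do python3 -m inch '[{"rot":[0,0,0],"offset":[0,0,-0.1],"gripper":1},{"rot":[0,0,0],"offset":[0,0,-0.1],"gripper":1},{"rot":[0,0,0],"offset":[0,0,0],"gripper":1}]'; done; python3 st.py .5 0 .2 0 -6.66 | tail -1
python3 -m inch '[{"rot":[0,0,0],"offset":[0,0,-0.1],"gripper":1},{"rot":[0,0,0],"offset":[0,0,0],"gripper":1}]'; python3 st.py .5 0 .2 0 -6.66 | tail -1
```

```text
clock: 22.88
tool_pos: [0.5187, -0.2573, 0.2773]
ee_rot: [0.0, 0.747, 0.665, 0.001]
force: [-9.3, 5.1, 19.3]
grip_width: 0.028
gripper_force: 81.9
J [-0.46  0.43 -0.07  1.08  0.    1.23] F [-9.3  5.1 19.3] T [ 0.81  1.48 -0.02] grip 0.028 81.9
clock: 23.12
tool_pos: [0.5186, -0.2573, 0.2771]
ee_rot: [0.001, 0.747, 0.665, 0.001]
force: [-13.0, 7.1, 33.3]
grip_width: 0.0277
gripper_force: 83.3
J [-0.46  0.43 -0.07  1.08  0.    1.23] F [-13.    7.1  33.3] T [1.25 2.41 0.06] grip 0.0277 83.3
```

```bash
python3 -m inch '[{"rot":[0,0,0],"offset":[-0.1,0,0.15],"gripper":1},{"rot":[0,0,0],"offset":[0,0,0],"gripper":1}]'; python3 st.py .5 0 .2 0 -6.66 | tail -1
python3 -m inch '[{"rot":[0,0,0],"offset":[-0.03,-0.3,0],"gripper":1},{"rot":[0,0,0],"offset":[-0.03,-0.3,0],"gripper":1},{"rot":[0,0,0],"offset":[-0.03,-0.3,0],"gripper":1},{"rot":[0,0,0],"offset":[0,0,0],"gripper":1}]'; python3 st.py $(python3 -c "
from h import *
print(*W((.5073,-.3566,-.1163),sd((0,.0,.055)))[0])") 0 -6.66
```

```text
clock: 23.38
tool_pos: [0.5178, -0.2574, 0.2766]
ee_rot: [0.0, 0.747, 0.665, 0.001]
force: [-2.2, 1.2, 7.4]
grip_width: 0.0276
gripper_force: 80.0
J [-0.46  0.43 -0.07  1.08  0.    1.23] F [-2.2  1.2  7.4] T [0.14 0.49 0.17] grip 0.0276 80.0
clock: 23.88
tool_pos: [0.5169, -0.2659, 0.2764]
ee_rot: [-0.001, 0.747, 0.665, 0.001]
force: [-2.9, 7.3, 9.7]
grip_width: 0.028
gripper_force: 80.0
t 23.88 tcp [ 0.5169 -0.2659  0.2764] grasp [ 0.5169 -0.2655  0.1214]
offset cm [ 0.03 -0.63 -0.14] rot deg [-0.15  0.03 -0.02]
J [-0.48  0.43 -0.06  1.08  0.    1.21] F [-2.9  7.3  9.7] T [1.32 0.63 0.33] grip 0.028 80.0
```

```bash
python3 -m inch '[{"rot":[0,0,0],"offset":[-0.02,-0.2,0.03],"gripper":1},{"rot":[0,0,0],"offset":[-0.02,-0.2,0],"gripper":1},{"rot":[0,0,0],"offset":[0,0,0],"gripper":1}]'; python3 st.py .5 0 .2 0 -6.66 | tail -1
python3 -m inch '[{"rot":[0,0,0],"offset":[-0.01,-0.1,0],"gripper":1},{"rot":[0,0,0],"offset":[0,0,0],"gripper":1}]';python3 -m inch '[{"rot":[0,0,0],"offset":[-0.01,-0.1,0],"gripper":1},{"rot":[0,0,0],"offset":[0,0,0],"gripper":1}]'; python3 st.py .5 0 .2 0 -6.66 | tail -1
```

```text
clock: 24.25
tool_pos: [0.5164, -0.2699, 0.2765]
ee_rot: [-0.001, 0.747, 0.665, 0.001]
force: [-1.0, 4.4, 5.1]
grip_width: 0.0276
gripper_force: 79.7
J [-0.48  0.43 -0.05  1.08  0.    1.2 ] F [-1.   4.4  5.1] T [1.01 0.42 0.27] grip 0.0276 79.7
clock: 24.5
tool_pos: [0.5163, -0.2708, 0.2765]
ee_rot: [-0.001, 0.747, 0.665, 0.001]
force: [-2.4, 5.9, 6.1]
grip_width: 0.028
gripper_force: 79.7
clock: 24.75
tool_pos: [0.5163, -0.2718, 0.2765]
ee_rot: [-0.001, 0.747, 0.665, 0.001]
force: [-2.1, 7.4, 6.4]
grip_width: 0.0279
gripper_force: 79.7
J [-0.49  0.44 -0.05  1.08  0.    1.2 ] F [-2.1  7.4  6.4] T [1.23 0.41 0.25] grip 0.0279 79.7
```

```bash
for i in 1 2 3; do python3 -m inch '[{"rot":[0,0,0],"offset":[-0.01,-0.1,0],"gripper":1},{"rot":[0,0,0],"offset":[0,0,0],"gripper":1}]' | grep -E "tool_pos|force:"; done
```

```text
tool_pos: [0.5161, -0.2728, 0.2765]
force: [-2.5, 6.6, 6.3]
gripper_force: 79.7
tool_pos: [0.516, -0.2736, 0.2765]
force: [-2.4, 7.7, 5.7]
gripper_force: 79.8
tool_pos: [0.516, -0.274, 0.2765]
force: [-0.9, 16.6, 8.9]
gripper_force: 80.0
```

```bash
for i in 1 2; do python3 -m inch '[{"rot":[0,0,0],"offset":[-0.01,-0.1,0],"gripper":1},{"rot":[0,0,0],"offset":[0,0,0],"gripper":1}]' | grep -E "tool_pos|force:"; done;  python3 st.py .5 0 .2 0 -6.66 | tail -1
```

```text
tool_pos: [0.5159, -0.2743, 0.2765]
force: [-1.4, 22.7, 11.5]
gripper_force: 80.3
tool_pos: [0.5159, -0.2747, 0.2764]
force: [-0.7, 31.1, 12.5]
gripper_force: 80.5
J [-0.49  0.44 -0.05  1.09  0.01  1.19] F [-0.7 31.1 12.5] T [5.88 0.03 0.09] grip 0.0278 80.5
```

```bash
python3 -m inch '[{"rot":[0,0,0],"offset":[0.02,0.15,0],"gripper":1},{"rot":[0,0,0],"offset":[0,0,0],"gripper":1},{"rot":[0,0,0],"offset":[0,0,0],"gripper":0.6},{"rot":[0,0,0],"offset":[0,0,0],"gripper":0.4},{"rot":[0,0,0],"offset":[0,0,0],"gripper":0.2},{"rot":[0,0,0],"offset":[0,0,0],"gripper":0},{"rot":[0,0,0],"offset":[0,0,0],"gripper":0},{"rot":[0,0,0],"offset":[0,0,0],"gripper":0}]' ; python3 -m inch '[{"rot":[0,0,0],"offset":[0,0,1],"gripper":0},{"rot":[0,0,0],"offset":[0,0,2],"gripper":0},{"rot":[0,0,0],"offset":[0,0,3],"gripper":0},{"rot":[0,0,0],"offset":[0,0,4],"gripper":0},{"rot":[0,0,0],"offset":[0,2,4],"gripper":0},{"rot":[0,0,0],"offset":[-2,4,2],"gripper":0},{"rot":[0,0,0],"offset":[-3,4,0],"gripper":0},{"rot":[0,0,0],"offset":[-3,4,0],"gripper":0},{"rot":[0,0,0],"offset":[-3,4,0],"gripper":0},{"rot":[0,0,0],"offset":[-3,4,0],"gripper":0},{"rot":[0,0,0],"offset":[-3,4,0],"gripper":0},{"rot":[0,0,0],"offset":[-3,4,0],"gripper":0},{"rot":[0,0,0],"offset":[0,0,0],"gripper":0}]'
cat > fin.py <<'E'
from ov import *
pc=(.5073,-.3566,-.1163); t=np.linspace(0,2*np.pi,40)
for n in("top","side"):
    im=np.ascontiguousarray(manip.capture(n)[:,:,::-1]); cv2.imwrite(f"pics/fin_{n}.png",im)
    gr=np.clip(im.max(2)*(1.6 if n=="top" else 1.2),0,255); hsv=cv2.cvtColor(im,cv2.COLOR_BGR2HSV)
    P=lambda h:proj(n,W(pc,sd(np.c_[.015*np.cos(t),.015*np.sin(t),0*t+h])))
    c=P(0).mean(0).round().astype(int); x0,y0=c-[12,12]
    print(n); print("\n".join(f"{y0+j:3d} "+"".join("#" if q<40 else "+" if q<75 else "." for q in gr[y0+j,x0:x0+26]) for j in range(26)))
    for h in(-.005,-.0025,0,.0025): print(h,"min",P(h).min(0).round(1)-[x0,y0],"max",P(h).max(0).round(1)-[x0,y0])
E
python3 fin.py
```

```text
clock: 27.0
tool_pos: [0.5159, -0.2758, 0.2765]
ee_rot: [-0.0, 0.747, 0.665, 0.001]
force: [0.3, -0.1, -1.1]
grip_width: 0.085
gripper_force: 0.0
clock: 28.62
tool_pos: [0.3143, 0.0259, 0.4375]
ee_rot: [0.0, 0.746, 0.666, 0.001]
force: [0.1, 0.0, -0.6]
grip_width: 0.0849
gripper_force: 0.0
top
198 ..........................
199 ..........................
200 ..........................
201 ..........................
202 ..........................
203 ............++............
204 ............#######+......
205 ...........+########......
206 ...........#########......
207 ..........+#########......
208 ...........########+......
209 ..........+########+......
210 ..........+########+......
211 ...........########+......
212 ...........########+......
213 ..........+########+......
214 ..........+########+......
215 ...........++######+.+++..
216 ...........+.........+++++
217 ...........+..............
218 ...........+..............
219 ..........................
220 ..........................
221 ..........................
222 .............+++..........
223 ..........................
[... 403 characters left out ...]
57 ...........###++###.......
158 ..........#########+......
159 .........+##########+.....
160 .........##########+......
161 .........+#########.......
162 ..........########........
163 ...........######.........
164 ............####+.........
165 ..............++..........
166 ..........................
167 ..........................
168 ..........................
169 ..........................
170 ..........................
171 ..........................
172 ..........................
173 ..........................
174 ..........................
-0.005 min [7.1 9. ] max [15.8 17.2]
-0.0025 min [7.5 8.5] max [16.2 16.7]
0 min [7.9 8.1] max [16.6 16.3]
0.0025 min [8.2 7.6] max [17.  15.8]
```

```bash
python3 -c "
from cell import manip
print(manip.hand_in())"
```

```text
the job is handed in; nothing more can be done
None
```

I parked the blue valve in the trough, re-gripped it from the side, laid it in the saddle and pushed it to the port until the force rose to about 31 N. I then released it, backed the arm clear and handed in at about 29 s. The last images put its black end within about 1–2 mm of the home position, but the hand-in returned no verdict.

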